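Lock the board holder's carriage with its spring index pin

TASK

Take the spring index pin out of its stand, put its tip through the hole in the board holder's sliding carriage so that it presses on the covered bar below, and with the pin gently drag the carriage towards the far end of the rail until the tip drops into the hidden notch. Stop there without forcing the pin, leave it standing fully home with its collar flat on the carriage, and let go; leave the plain plug and everything else on the bench alone.

Things in the scene. Friction and masses are not known exactly. Their poses are not given: they have to be found in the camera images.
- rail: Board holder fixed to the bench: aluminium channel rail 340 mm long (its y), 84 wide, a flat carriage on top. Origin: middle of its underside. Under the carriage lies a fixed steel bar, top 20 mm above the origin, with one notch across it 11 mm long along y, 12 deep; its centre, different every time and covered by the carriage, lies at y = -15 to +35 mm, 25 mm or more beyond the hole's start.
- carriage (a joint): Slide of the carriage along the rail's +y, in m: 0 at the near stop (its hole at y = -50 mm of the rail), 0.10 at the far stop (y = +50 mm). Starts at 0 to 0.01; about 1 N of friction. The far end is the +y end, from which the carriage stands away at the start; the carriage has a 14 mm high cross fence at its end on that side.
- carriage_hole (a point): Centre of the carriage's hole, in its top face, 42 mm above the bench and 22 mm above the bar's top. The carriage is an aluminium plate 64 x 200 x 8 mm; the hole in its middle is 11.5 mm in diameter with a small chamfer. Axes: y is the way it slides to the far end, z up.
- pin_mid (a point): Spring index pin, 120 to 200 g: middle of its upright black square handle, 20 x 20 x 55 mm, x and y across the flats, z up. Under the handle a round steel collar, 34 mm in diameter, 6 thick, underside 33.5 mm below this point. Starts in one of the stand's holes, collar on the stand's top. Home in the notch, the collar lies on the carriage and this point is 75.5 mm above the bench.
- pin_tip (a point): Lower end of the pin's spring plunger, 8 mm in diameter, slightly tapered, on the pin's axis; with the plunger free it is 30 mm below the collar's underside (63.5 mm below the handle's middle).
- plunger (a joint): How far the plunger is pushed up into the pin, in m: 0 free, 0.014 at its stop. Spring: 1.4 N at first plus 0.35 N per mm, about 3 N at 5 mm. It springs out over the notch. On the bar beside the notch the collar meets the carriage only once the plunger is in by 8 mm; in the notch it is then free.
- stand: Grey pin stand fixed to the bench, 60 x 130 x 45 mm, origin in the middle of its underside, with two holes 15 mm in diameter, 40 deep, 35 mm to either side of its middle along its y. One holds the index pin, the other the plug.
- plug_mid (a point): Plain plug, not wanted: low round black knob, 26 mm in diameter, on a 32 mm flange, 19 mm high in all, in the stand's other hole. This point is 10 mm above the stand's top.
- board: Small green circuit board on a black foot, 55 x 85 mm, 12 mm high, lying loose. Origin under its centre. To be left alone.
- spool: Grey solder spool standing on end, 56 mm in diameter, 38 mm high. Origin under its centre. To be left alone.
- tray: Grey divided parts tray, 100 x 140 x 30 mm. Origin under its centre.
- strip: Green connector strip, 12 x 130 x 14 mm, lying loose. Origin under its centre. To be left alone.
- tin: Open round steel tin of copper tip cleaner, 68 mm in diameter, 30 mm high. Origin under its centre. To be left alone.
- driver: Screwdriver, 150 mm long, lying loose. To be left alone.

How it is judged:
By the outcome, as a careful person would: the job done as asked, in the order asked, and still so for the second after the job is handed in, with the robot touching nothing.
It also fails if it takes over 61 s, if anything falls off the work surface, if the arm or the gripper's body presses on something with over 40 N, if the wrist force passes 120 N, or if a joint passes its speed limit or range.

ROBOT

A 7-joint arm with a two-finger parallel gripper is mounted at the origin on the work surface. World frame = base frame: x ahead of the robot, y to its left, z up, the work surface at z = 0. Lengths are in m, angles in rad, forces in N, time in s.
With the tool pointing down it reaches from about 0.4 to 0.875 m from the base axis. Payload 19.3 kg.
Tool frame: the origin (TCP) lies where the fingers leave the gripper's body, on its centre line; the fingertips stand bot.tip_reach ahead of it and the grasp point (between the pads) lies 54 mm ahead of it (bot.tip_reach is the distance from the TCP to the fingertips, in m); z points along the fingers, y is the line along which they close (so a half turn about z gives the same grasp; the last joint's range is limited). The gripper opens to 85 mm and grips with 20 to 120 N. Pads are 22 mm wide; open, the fingers measure 114 mm over their backs; the gripper's body (76 mm by 85 mm) begins 54 mm behind the grasp point. The pads swing forward as they close: fully open they stand 13 mm farther back than shut.
Start: joints at [1.109, 0.521, -0.036, 1.599, 0.021, 1.021, -0.113], TCP at [0.239, -0.578, 0.304] pointing down, gripper open.
Joint ranges: [-2.91, 2.91], [-0.3, 2.13], [-1.5, 1.42], [0.17, 2.43], [-1.26, 4.41], [0.16, 1.93], [-2.52, 2.52]. Speed limits (rad/s): [1.89, 1.89, 2.39, 2.39, 3.01, 3.01, 3.01].

INTERFACE

Orientations are given as [roll, pitch, yaw] about the fixed x, y, z axes, in that order (R = Rz(yaw) Ry(pitch) Rx(roll)).
In Python, from workcell import bot gives the robot as it stands. The module is installed in compiled form; this text tells all that it offers.
- The arm moves only by the shell command python3 -m jog 'ROWS' [FORCE]. ROWS is JSON, a list that holds one entry, the list of rows, each a list of 7 numbers: the shift along the tool's x, y, z in mm, then the turn, a rotation vector about the tool's x, y, z in rad, then the opening, from 0 (shut) to 1 (fully open). In form: [[[tx, ty, tz, wx, wy, wz, fingers], ...]]. A call has 1 to 5 rows; each row shifts and turns the commanded pose from where the row before left it, along the tool's axes as they then stand; what a row does not reach is not made up. A row lasts 1/10 s, in which the tool goes at most 50 mm and 8.59 degrees, less where a joint would pass 70% of its speed; a pose out of reach is approached as far as the arm can. A call is refused whole if a number of a shift passes 50 or a number of a turn 0.15, either way. A call with a gripper value outside its range is refused whole. The fingers move at their own pace and stop on an object; FORCE is the grip in N (left out, the last holds). Time passes only in rows, so rows that do not move let the fingers close. It gives the time, the measured TCP pose, the force, the opening and the grip force at its end, in the units of the state.
- bot.observe(): the state, without advancing time (a new reading comes with each control period).
- bot.grab_frame(name): name is "side" or "top" or "wrist"; returns a dict with "img" (400x640x3 uint8, red, green, blue), "intrinsics" (3x3 intrinsics, pixels), "R" (3x3) and "t" (3): a world point X has camera coordinates R X + t; the wrist camera has in their place "tool_from_camera" (4x4, takes a point from camera to tool coordinates, whose origin is the TCP and whose axes are the flange's). Camera axes: x right, y down, z forward; pixel columns grow to the right and rows downward; lengths in m; the calibration is good to about 2 mm. A picture is of the moment at which its call begins: read the wrist's pose just before it. There is no depth.
- bot.job_done(): hands the job in; it is judged then, once.
Trained networks look in a picture, given as the dict that the camera call returned (one of the last four; its "shot" number tells which), for a name from the list of things; names that differ only in an ending like _2 or _b are one class to them, and where a whole thing is asked for, a point or a joint stands for the part that bears it (a point fixed in the world has none). Each returns a list of dicts, best first, with "conf" (0 to 1); they miss things now and then, are a little off and sometimes report something else, mostly with a low value. They report only what shows in the picture. A call takes as long as a camera call.
- bot.trace(query, picture): "region" (400x640 bool, what is visible of it).
- bot.spot_point(query, picture): "xyz" ([x, y, z] in m, in world coordinates, good to about 4 mm: a listed point, or the origin of a listed thing).
The state is a dict: "clock": time; "qpos": joint angles; "qd": joint speeds; "joint_efforts": joint torques, N m; "position": TCP position; "tool_rot": TCP orientation; "force": force on the tool from outside, world axes, zero at the start; "moment": the same for the moment, N m; "grip_width": finger opening in m; "finger_force": force on a finger pad.
Only numpy, scipy, OpenCV 4.12 (cv2) and the standard library are available. Lean on these libraries where they do the work, as an engineer would, in place of code of your own. Each camera call takes 0.05 s, during which the arm holds its last target. There are 200 camera calls.

## Working session

There is one attempt and no reset: what is moved stays moved. The work goes in short steps, Python scripts to look and compute and a shell command to move; the robot and the scene stay as the last step left them, time stands still between calls to the robot, and variables do not carry over. Pictures are saved under pics/ and viewed, at most 10 in all, crops included, and the job is handed in when it is done.

```bash
mkdir -p pics; cat > h.py <<'E'
from workcell import bot
import numpy as np, cv2
def st():
    s=bot.observe(); print({k:np.round(s[k],4).tolist() for k in("clock","position","tool_rot","force","moment","grip_width","finger_force")}); return s
def spots(names,cams):
    for c in cams:
        p=bot.grab_frame(c)
        for n in names:
            try: print(c,n,[(np.round(d["xyz"],4).tolist(),round(d["conf"],2)) for d in bot.spot_point(n,p)[:2]])
            except Exception as e: print(c,n,e)
def save(c,name):
    p=bot.grab_frame(c); cv2.imwrite("pics/"+name,p["img"][:,:,::-1]); return p
E
python3 - <<'E'
from h import *
s=st(); print(s["qpos"],bot.tip_reach)
spots(["rail","carriage_hole","pin_mid","plug_mid","stand","tray","spool","tin"],["top","side"])
a=save("top","t0.png")["img"];b=save("side","s0.png")["img"]
cv2.imwrite("pics/both.png",cv2.resize(np.vstack([a,b]),(480,600),interpolation=cv2.INTER_AREA)[:,:,::-1])
E
```

```text
{'clock': 0.0, 'position': [0.2385, -0.5774, 0.3033], 'tool_rot': [-3.1404, 0.0001, 0.3918], 'force': [0.292, 0.0066, -0.3362], 'moment': [0.0004, -0.0166, 0.0106], 'grip_width': 0.0856, 'finger_force': 0.0}
[ 1.10880011  0.52203038 -0.0363063   1.60001746  0.02121651  1.02111679
 -0.11280032] 0.0726
top rail [([0.6192, -0.0048, -0.0042], 0.66)]
top carriage_hole [([0.6194, -0.0425, 0.0424], 0.74), ([0.723, 0.3322, 0.0007], 0.3)]
top pin_mid [([0.5176, 0.2997, 0.0779], 0.81), ([0.4998, -0.3391, 0.0015], 0.41)]
top plug_mid [([0.4481, 0.2996, 0.0533], 0.5)]
top stand [([0.4863, 0.2997, -0.0026], 0.86)]
top tray [([0.7607, -0.3021, 0.0007], 0.69), ([0.7727, 0.2201, -0.0], 0.69)]
top spool [([0.497, -0.3376, 0.003], 0.83)]
top tin [([0.7689, 0.2186, -0.0012], 0.72)]
side rail [([0.6146, 0.0017, 0.0017], 0.74)]
side carriage_hole [([0.6155, -0.0383, 0.0442], 0.73)]
side pin_mid [([0.5145, 0.3027, 0.0805], 0.63)]
side plug_mid [([0.4883, 0.302, 0.0009], 0.68), ([0.4494, 0.2993, 0.0547], 0.65)]
side stand [([0.4886, 0.3017, 0.0006], 0.65)]
side tray [([0.762, -0.3003, 0.0009], 0.88), ([0.7688, 0.2222, -0.0041], 0.49)]
side spool [([0.4967, -0.3363, 0.0009], 0.72)]
side tin [([0.7694, 0.2216, -0.0028], 0.78)]
```

View pics/t0.png

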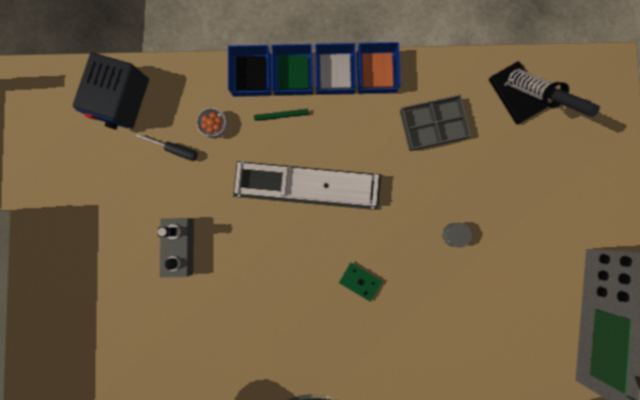

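View pics/s0.png

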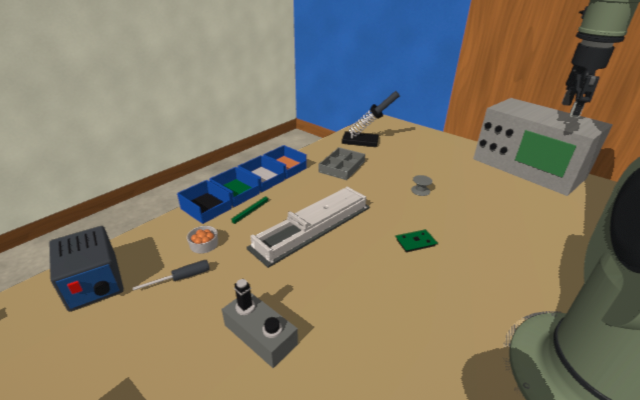

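The top view shows the rail running left-right with the carriage hole near (326,185) and the far (+y) end on the left. In the stand, the pin's handle is near (168,231) and the plug near (172,264). The side view agrees. Next I measure the rail's yaw and move above the pin.

```bash
python3 - <<'E'
from h import *
p=bot.grab_frame("top"); K,R,t=p["intrinsics"],np.array(p["R"]),np.array(p["t"])
def back(u,v,z):
    d=R.T@np.linalg.inv(K)@[u,v,1]; c=-R.T@t; return c+d*(z-c[2])/d[2]
for n,z in(("rail",.03),("stand",.045)):
    d=bot.trace(n,p)
    if d:
        m=d[0]["region"].astype(np.uint8); ys,xs=np.nonzero(m)
        W=np.array([back(u,v,z)[:2] for u,v in zip(xs,ys)],np.float32)
        r=cv2.minAreaRect(W*1000); b=cv2.boxPoints(r); print(n,d[0]["conf"],r,b.round().tolist())
E
J="python3 -m jog"
$J '[[[0,0,0,0,0,0.13,1],[0,0,0,0,0,0.13,1],[0,0,0,0,0,0.132,1],[28,28,0,0,0,0,1],[28,28,0,0,0,0,1]]]' >/dev/null; python3 -c "
from h import *;st()"
```

```text
rail 0.84 ((617.4849243164062, 0.1655120849609375), (334.9113464355469, 84.57437896728516), 83.19437408447266) [[556.0, -161.0], [640.0, -171.0], [679.0, 161.0], [595.0, 171.0]]
stand 0.71 ((484.27386474609375, 293.2668151855469), (130.06155395507812, 75.39547729492188), 0.11312549561262131) [[419.0, 331.0], [419.0, 255.0], [549.0, 256.0], [549.0, 331.0]]
{'clock': 1.65, 'position': [0.2951, -0.6343, 0.3046], 'tool_rot': [3.1409, -0.0002, -0.0012], 'force': [0.3502, -0.6849, 0.2463], 'moment': [0.0235, 0.0127, -0.0208], 'grip_width': 0.0851, 'finger_force': 0.0}
```

```bash
J="python3 -m jog"
$J '[[[25,-35,0,0,0,0,1],[25,-35,0,0,0,0,1],[25,-35,0,0,0,0,1],[25,-35,0,0,0,0,1],[25,-35,0,0,0,0,1]]]' >/dev/null
$J '[[[25,-35,0,0,0,0,1],[25,-35,0,0,0,0,1],[25,-35,0,0,0,0,1],[23,-35,0,0,0,0,1],[0,-41,0,0,0,0,1]]]' >/dev/null
$J '[[[0,-41,0,0,0,0,1],[0,-41,0,0,0,0,1],[0,-41,0,0,0,0,1],[0,-41,0,0,0,0,1],[0,-41,0,0,0,0,1]]]' >/dev/null
$J '[[[0,-41,0,0,0,0,1],[0,-41,0,0,0,0,1],[0,-41,0,0,0,0,1],[0,-41,0,0,0,0,1],[0,-41,0,0,0,0,1]]]' >/dev/null
$J '[[[0,-41,0,0,0,0,1],[0,-41,0,0,0,0,1],[0,-41,0,0,0,0,1],[0,-41,0,0,0,0,1],[0,0,0,0,0,0,1]]]'
python3 - <<'E'
from h import *
st()
p=save("wrist","w0.png"); print(np.round(p["tool_from_camera"],3).tolist(),np.round(p["intrinsics"],1).tolist())
for n in("pin_mid","plug_mid","stand"): print(n,[(np.round(d["xyz"],4).tolist(),round(d["conf"],2)) for d in bot.spot_point(n,p)[:2]])
E
```

```text
clock: 4.15
position: [0.5163, 0.3021, 0.3036]
tool_rot: [-3.139, 0.001, 0.006]
force: [-0.4, -1.5, -0.0]
grip_width: 0.0855
finger_force: 0.0
{'clock': 4.15, 'position': [0.5163, 0.3021, 0.3036], 'tool_rot': [-3.139, 0.0008, 0.006], 'force': [-0.4157, -1.4837, -0.0273], 'moment': [-0.0127, 0.016, -0.0392], 'grip_width': 0.0855, 'finger_force': 0.0}
[[-0.0, -0.945, -0.328, 0.085], [1.0, 0.0, -0.001, 0.0], [0.001, -0.328, 0.945, -0.07], [0.0, 0.0, 0.0, 1.0]] [[275.6, 0.0, 317.8], [0.0, 275.6, 201.1], [0.0, 0.0, 1.0]]
pin_mid [([0.5182, 0.2982, 0.0768], 0.58), ([0.4494, 0.2958, 0.0517], 0.47)]
plug_mid [([0.4521, 0.2974, 0.0513], 0.75)]
stand [([0.4869, 0.2973, 0.004], 0.95)]
```

View pics/w0.png

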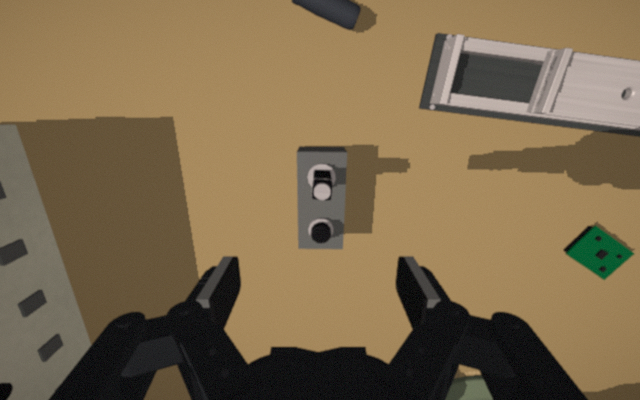

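The wrist view shows the pin's handle at about (322,183), flats square to the fingers, with the plug below it at (320,231). I'll descend and re-measure.

```bash
J="python3 -m jog"
$J '[[[1,3,25,0,0,0,1],[0,0,25,0,0,0.004,1],[0,0,25,0,0,0,1],[0,0,10,0,0,0,1],[0,0,0,0,0,0,1]]]'
python3 - <<'E'
from h import *
st()
p=save("wrist","w1.png")
for n in("pin_mid","plug_mid"): print(n,[(np.round(d["xyz"],4).tolist(),round(d["conf"],2)) for d in bot.spot_point(n,p)[:2]])
spots(["pin_mid"],["top","side"])
E
```

```text
clock: 4.85
position: [0.5188, 0.2923, 0.2182]
tool_rot: [3.14, 0.001, -0.005]
force: [0.3, -0.6, 0.2]
grip_width: 0.0853
finger_force: 0.0
{'clock': 4.85, 'position': [0.5188, 0.2923, 0.2182], 'tool_rot': [3.1404, 0.0014, -0.0053], 'force': [0.2909, -0.5538, 0.204], 'moment': [0.0022, -0.0644, 0.0265], 'grip_width': 0.0853, 'finger_force': 0.0}
pin_mid [([0.52, 0.2969, 0.077], 0.95)]
plug_mid [([0.449, 0.2994, 0.051], 0.63)]
top pin_mid []
side pin_mid [([0.5181, 0.2944, 0.0772], 0.6)]
```

View pics/w1.png

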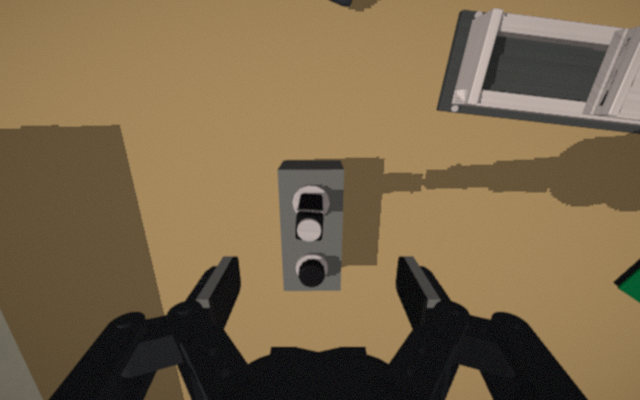

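The pin is about 4–5 mm to +y of the tool centre: handle top at (309,229), image centre at 318. I correct that and descend.

```bash
J="python3 -m jog"
$J '[[[0.5,-4.5,20,0,0,-0.003,1],[0,0,25,0,0,0,1],[0,0,25,0,0,0,1],[0,0,11,0,0,0,1],[0,0,0,0,0,0,1]]]' >/dev/null
$J '[[[0,0,0,0,0,0,0.6],[0,0,0,0,0,0,0.3],[0,0,0,0,0,0,0],[0,0,0,0,0,0,0],[0,0,0,0,0,0,0]]]' 50
$J '[[[0,0,0,0,0,0,0],[0,0,0,0,0,0,0],[0,0,0,0,0,0,0],[0,0,0,0,0,0,0]]]' 50
python3 - <<'E'
from h import *
st()
E
```

```text
clock: 6.2
position: [0.5196, 0.2979, 0.1385]
tool_rot: [-3.141, -0.001, -0.001]
force: [-0.3, -0.4, 3.7]
grip_width: 0.0194
finger_force: 48.6
clock: 6.6
position: [0.5196, 0.2979, 0.1385]
tool_rot: [-3.141, -0.001, -0.001]
force: [-1.2, -0.5, 6.1]
grip_width: 0.0198
finger_force: 48.8
{'clock': 6.6, 'position': [0.5196, 0.2979, 0.1385], 'tool_rot': [-3.1412, -0.0006, -0.0013], 'force': [-1.2129, -0.5279, 6.1245], 'moment': [-0.1604, 0.1971, 0.0121], 'grip_width': 0.0198, 'finger_force': 48.823}
```

Gripped at 19.8 mm. I lift and carry it towards the hole.

```bash
J="python3 -m jog"
$J '[[[0,0,-10,0,0,0,0],[0,0,-20,0,0,0,0],[0,0,-20,0,0,0,0],[0,0,-20,0,0,0,0],[0,0,-10,0,0,0,0]]]' >/dev/null
python3 -m jog '[[[0,20,0,0,0,0,0],[6,35,0,0,0,0,0],[6,35,0,0,0,0,0],[6,35,0,0,0,0,0],[6,35,0,0,0,0,0]]]' >/dev/null
$J '[[[6,35,0,0,0,0,0],[6,35,0,0,0,0,0],[6,35,0,0,0,0,0],[6,20,0,0,0,0,0],[0,0,0,0,0,0,0]]]' >/dev/null
$J '[[[0,0,0,0,0,0,0],[0,0,0,0,0,0,0]]]'
python3 - <<'E'
from h import *
p=save("wrist","w2.png")
for n in("pin_mid","pin_tip","carriage_hole","rail"): print(n,[(np.round(d["xyz"],4).tolist(),round(d["conf"],2)) for d in bot.spot_point(n,p)[:2]])
spots(["pin_mid","pin_tip","carriage_hole"],["top","side"])
E
```

```text
clock: 8.3
position: [0.5666, 0.0134, 0.2177]
tool_rot: [-3.141, 0.001, -0.0]
force: [-0.2, 0.4, -2.0]
grip_width: 0.0196
finger_force: 49.1
pin_mid []
pin_tip []
carriage_hole [([0.6162, -0.0447, 0.0414], 0.84)]
rail [([0.6211, -0.0025, -0.0026], 0.9)]
top pin_mid []
top pin_tip [([0.4975, -0.3412, 0.0018], 0.47)]
top carriage_hole [([0.6174, -0.0437, 0.0404], 0.66)]
side pin_mid [([0.5669, 0.0104, 0.1589], 0.52)]
side pin_tip [([0.5662, 0.0103, 0.0935], 0.57)]
side carriage_hole [([0.6131, -0.0449, 0.0427], 0.85)]
```

View pics/w2.png

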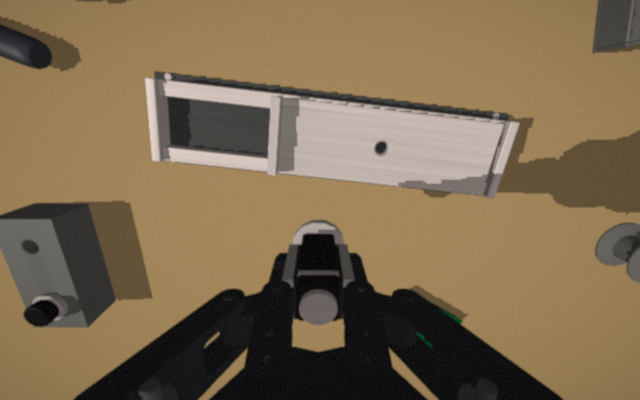

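The hole shows clearly at about (381,147). The pin hangs straight in the gripper with its collar at (318,235). I back-project the hole's centroid.

```bash
cat >> h.py <<'E'
from scipy.spatial.transform import Rotation as Ro
def wback(p,s,u,v,z):
    T=np.eye(4); T[:3,:3]=Ro.from_euler("xyz",s["tool_rot"]).as_matrix(); T[:3,3]=s["position"]
    C=T@np.array(p["tool_from_camera"]); d=C[:3,:3]@np.linalg.inv(p["intrinsics"])@[u,v,1]
    return C[:3,3]+d*(z-C[2,3])/d[2]
E
python3 - <<'E'
from h import *
s=st(); p=bot.grab_frame("wrist"); g=cv2.cvtColor(p["img"],cv2.COLOR_RGB2GRAY)
x0,y0=362,130; w=g[y0:165,x0:400]; m=(w<100).astype(np.uint8)
n,l,stt,c=cv2.connectedComponentsWithStats(m)
for i in range(1,n): print(stt[i],wback(p,s,c[i][0]+x0,c[i][1]+y0,.042),(c[i]+[x0,y0]).round(1))
# rail yaw from mask
d=bot.trace("rail",p)[0]["region"]; ys,xs=np.nonzero(d)
W=np.array([wback(p,s,u,v,.03)[:2]*1000 for u,v in zip(xs[::5],ys[::5])],np.float32); print(cv2.minAreaRect(W))
E
```

```text
{'clock': 8.95, 'position': [0.567, 0.0128, 0.2179], 'tool_rot': [-3.1416, 0.0, -0.0012], 'force': [0.5213, 0.2976, -1.6734], 'moment': [0.0248, 0.0155, 0.0551], 'grip_width': 0.0193, 'finger_force': 49.0856}
[ 12  12  11  13 106] [ 0.61668961 -0.04136491  0.042     ] [379.2 147.8]
((622.5081176757812, 1.2700347900390625), (332.8379211425781, 79.70550537109375), 83.5528564453125)
```

```bash
python3 - <<'E'
from h import *
s=st(); p=bot.grab_frame("wrist"); im=p["img"]; g=cv2.cvtColor(im,cv2.COLOR_RGB2GRAY)
print(g[212:240,318].tolist()); print(g[236,285:352].tolist())
for v in(219,220,221,222): print(v,wback(p,s,318,v,s["position"][2]-.0935)-s["position"],wback(p,s,318,v,s["position"][2]-.0875)-s["position"])
cv2.imwrite("pics/c2.png",cv2.resize(im[205:335,240:400],None,fx=4,fy=4)[:,:,::-1])
t=bot.grab_frame("top");K,R,tt=t["intrinsics"],np.array(t["R"]),np.array(t["t"])
g=cv2.cvtColor(t["img"],cv2.COLOR_RGB2GRAY); w=g[178:193,318:334]; wt=np.clip(130-w.astype(float),0,None); print(w.tolist()[4:11])
yy,xx=np.mgrid[178:193,318:334]; u,v=(wt*xx).sum()/wt.sum(),(wt*yy).sum()/wt.sum()
d=R.T@np.linalg.inv(K)@[u,v,1]; c=-R.T@tt; print(u,v,c+d*(.042-c[2])/d[2])
E
```

```text
{'clock': 9.05, 'position': [0.567, 0.0127, 0.2179], 'tool_rot': [-3.1416, 0.0, -0.0013], 'force': [0.0936, -0.1988, -1.6741], 'moment': [-0.0048, 0.0492, -0.0329], 'grip_width': 0.0194, 'finger_force': 49.0856}
[139, 138, 140, 139, 135, 141, 139, 120, 91, 81, 104, 142, 166, 172, 171, 168, 165, 162, 161, 160, 140, 97, 42, 9, 2, 13, 10, 7]
[138, 137, 142, 138, 138, 139, 141, 133, 143, 157, 165, 163, 164, 163, 166, 161, 157, 112, 55, 21, 6, 10, 2, 8, 14, 10, 9, 5, 6, 15, 16, 7, 15, 2, 9, 4, 12, 3, 11, 14, 4, 10, 5, 11, 7, 5, 6, 14, 51, 85, 102, 103, 101, 102, 102, 101, 103, 114, 128, 138, 139, 137, 139, 139, 138, 138, 138]
219 [ 1.63133324e-02 -5.40943241e-05 -9.35000000e-02] [ 1.88429506e-02 -5.80990812e-05 -8.75000000e-02]
220 [ 1.56179204e-02 -5.32619776e-05 -9.35000000e-02] [ 1.81731029e-02 -5.72973328e-05 -8.75000000e-02]
221 [ 1.49207123e-02 -5.24274812e-05 -9.35000000e-02] [ 1.75015250e-02 -5.64935135e-05 -8.75000000e-02]
222 [ 1.42217009e-02 -5.15908265e-05 -9.35000000e-02] [ 1.68282102e-02 -5.56876153e-05 -8.75000000e-02]
[[97, 97, 97, 97, 97, 98, 98, 97, 98, 91, 72, 47, 26, 18, 15, 16], [97, 97, 98, 98, 97, 98, 97, 99, 98, 96, 80, 54, 30, 20, 19, 15], [99, 98, 98, 99, 99, 99, 100, 100, 100, 97, 84, 61, 34, 22, 16, 16], [100, 99, 100, 100, 99, 101, 101, 100, 102, 100, 88, 67, 41, 23, 19, 16], [99, 101, 100, 100, 99, 100, 100, 100, 100, 100, 93, 75, 48, 24, 17, 15], [101, 100, 100, 99, 101, 100, 99, 101, 100, 101, 98, 82, 53, 30, 19, 17], [99, 100, 102, 100, 100, 100, 103, 101, 103, 103, 99, 86, 62, 35, 18, 17]]
327.81177412895477 184.35714857829396 [ 0.61693709 -0.04660072  0.042     ]
```

View pics/c2.png

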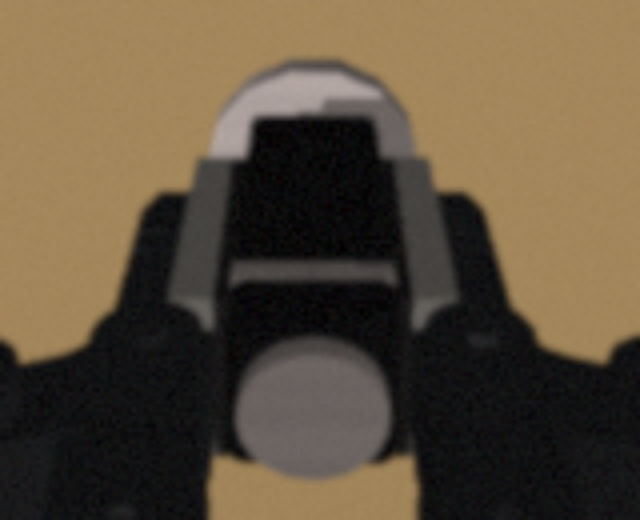

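The collar's front edge is about 17 mm ahead of the tool axis and centred at u≈318, so the pin axis is on the tool axis. I hover above the hole at (0.6165, -0.0425), low enough to see tip and hole together.

```bash
J="python3 -m jog"
$J '[[[25,27,0,0,0,0,0],[24.5,28,0,0,0,0,0],[0,0,15,0,0,0,0],[0,0,15,0,0,0,0],[0,0,0,0,0,0,0]]]' >/dev/null
$J '[[[0,0,0,0,0,0,0],[0,0,0,0,0,0,0]]]'
python3 - <<'E'
from h import *
s=st(); p=bot.grab_frame("wrist"); im=p["img"]
for n in("pin_tip","carriage_hole"): print(n,[(np.round(d["xyz"],4).tolist(),round(d["conf"],2)) for d in bot.spot_point(n,p)[:2]])
T=np.array(p["tool_from_camera"]);K=p["intrinsics"]
def proj(q):
    c=np.linalg.inv(T)@[*q,1]; c=K@c[:3]; return c[:2]/c[2]
zh=s["position"][2]-.042
print("hole if on axis",proj([0,0,zh]),"tip",proj([0,0,.1235]),"collar front",proj([.017,0,.0935]))
print("px/mm",proj([.001,0,zh])-proj([0,0,zh]),proj([0,.001,zh])-proj([0,0,zh]))
cv2.imwrite("pics/c3.png",cv2.resize(im[170:270,240:400],None,fx=5,fy=5,interpolation=2)[:,:,::-1])
spots(["pin_tip","pin_mid","carriage_hole"],["side"])
q=save("side","s3.png")
E
```

```text
clock: 9.85
position: [0.6165, -0.0417, 0.1885]
tool_rot: [-3.141, -0.001, -0.0]
force: [0.5, 0.1, -1.9]
grip_width: 0.0197
finger_force: 49.3
{'clock': 9.85, 'position': [0.6165, -0.0417, 0.1885], 'tool_rot': [-3.1414, -0.0006, -0.0004], 'force': [0.5422, 0.0907, -1.9445], 'moment': [0.0207, 0.027, -0.0044], 'grip_width': 0.0197, 'finger_force': 49.2844}
pin_tip [([0.6143, -0.0425, 0.0398], 0.29)]
carriage_hole [([0.6179, -0.0417, 0.0394], 0.93)]
hole if on axis [317.96733441 212.38073817] tip [317.95931295 223.43456458] collar front [317.94648431 218.01178159]
px/mm [ 5.25398888e-05 -1.10697466e+00] [1.18698454e+00 1.93797502e-04]
side pin_tip [([0.451, 0.3031, 0.0564], 0.49), ([0.6146, -0.0429, 0.065], 0.37)]
side pin_mid [([0.6159, -0.0409, 0.1277], 0.45)]
side carriage_hole [([0.6134, -0.0403, 0.043], 0.8), ([0.7891, 0.063, -0.0014], 0.23)]
```

View pics/c3.png

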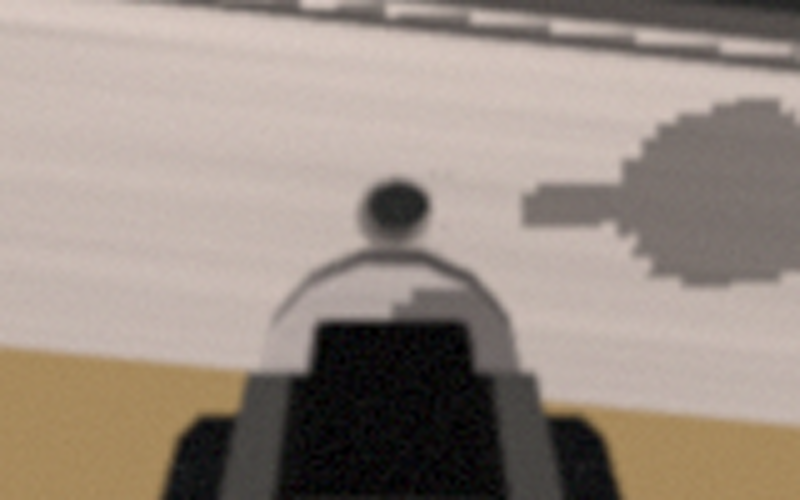

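Hole centre (with chamfer) is at crop (395,211), which is px (319,212.2) against (318,212.4) expected on axis. That gives about +0.8 mm in tool y. The collar edge suggests the pin sits about 0.8 mm back in x. I correct both and lower in stages.

```bash
J="python3 -m jog"
$J '[[[0.8,0.8,0,0,0,0,0],[0,0,10,0,0,0,0],[0,0,8,0,0,0,0],[0,0,0,0,0,0,0],[0,0,0,0,0,0,0]]]'
$J '[[[0,0,4,0,0,0,0],[0,0,4,0,0,0,0],[0,0,4,0,0,0,0],[0,0,0,0,0,0,0],[0,0,0,0,0,0,0]]]'
python3 -c "
from h import *;st()"
```

```text
clock: 10.75
position: [0.6171, -0.0431, 0.1694]
tool_rot: [-3.142, 0.001, -0.001]
force: [0.5, 0.7, -2.4]
grip_width: 0.0196
finger_force: 49.3
clock: 11.25
position: [0.6172, -0.0431, 0.1578]
tool_rot: [-3.142, 0.0, -0.001]
force: [-0.3, -0.2, -1.3]
grip_width: 0.0195
finger_force: 49.3
{'clock': 11.25, 'position': [0.6172, -0.0431, 0.1578], 'tool_rot': [-3.1416, 0.0003, -0.0012], 'force': [-0.2924, -0.2348, -1.333], 'moment': [0.0132, -0.0211, 0.0292], 'grip_width': 0.0195, 'finger_force': 49.284}
```

Free weight reads about -1.8 N and there's no spring reaction, so the tip is inside the hole. I continue down to the bar.

```bash
J="python3 -m jog"
$J '[[[0,0,5,0,0,0,0],[0,0,5,0,0,0,0],[0,0,2,0,0,0,0],[0,0,0,0,0,0,0],[0,0,0,0,0,0,0]]]'
$J '[[[0,0,3,0,0,0,0],[0,0,2,0,0,0,0],[0,0,0,0,0,0,0],[0,0,0,0,0,0,0],[0,0,0,0,0,0,0]]]'
python3 -c "
from h import *;st();spots(['carriage_hole'],['side'])"
```

```text
clock: 11.75
position: [0.6172, -0.0431, 0.1459]
tool_rot: [-3.142, 0.0, -0.001]
force: [-0.4, -0.0, -1.5]
grip_width: 0.0194
finger_force: 49.3
clock: 12.25
position: [0.6174, -0.0431, 0.1411]
tool_rot: [-3.142, -0.0, -0.001]
force: [0.5, -0.1, -0.1]
grip_width: 0.0195
finger_force: 49.4
{'clock': 12.25, 'position': [0.6174, -0.0431, 0.1411], 'tool_rot': [-3.1416, -0.0004, -0.0012], 'force': [0.5492, -0.1111, -0.1046], 'moment': [-0.0704, -0.3034, 0.0354], 'grip_width': 0.0195, 'finger_force': 49.3923}
side carriage_hole [([0.6114, -0.0413, 0.0459], 0.57), ([0.7588, -0.2995, 0.003], 0.32)]
```

Fz rose by about 1.7 N, so the plunger is on the bar. I press in about 0.7 mm more and drag the first 20 mm, where no notch can be.

```bash
J="python3 -m jog"
$J '[[[0,0,0.7,0,0,0,0],[0.1,-1,0,0,0,0,0],[0.1,-1,0,0,0,0,0],[0.2,-2,0,0,0,0,0],[0.2,-2,0,0,0,0,0]]]'
python3 -c "
from h import *;st()"
$J '[[[0.2,-2,0,0,0,0,0],[0.2,-2,0,0,0,0,0],[0.2,-2,0,0,0,0,0],[0.2,-2,0,0,0,0,0],[0.2,-2,0,0,0,0,0]]]'
$J '[[[0.2,-2,0,0,0,0,0],[0.1,-1,0,0,0,0,0],[0.1,-1,0,0,0,0,0],[0,0,0,0,0,0,0]]]'
python3 -c "
from h import *;st();spots(['carriage_hole','pin_mid'],['side','wrist'])"
```

```text
clock: 12.85
position: [0.6177, -0.0372, 0.1401]
tool_rot: [3.141, 0.0, -0.001]
force: [-0.4, -1.8, 0.7]
grip_width: 0.0194
finger_force: 49.6
{'clock': 12.85, 'position': [0.6177, -0.0372, 0.1401], 'tool_rot': [3.1414, 0.0003, -0.0014], 'force': [-0.3517, -1.7829, 0.7079], 'moment': [-0.6213, 0.1199, -0.0006], 'grip_width': 0.0194, 'finger_force': 49.5705}
clock: 13.35
position: [0.6188, -0.027, 0.1402]
tool_rot: [-3.142, 0.0, -0.001]
force: [-0.2, -1.9, 1.0]
grip_width: 0.0194
finger_force: 49.6
clock: 13.75
position: [0.6193, -0.0229, 0.1402]
tool_rot: [-3.141, -0.0, -0.001]
force: [-1.0, -1.6, 1.1]
grip_width: 0.0195
finger_force: 49.6
{'clock': 13.75, 'position': [0.6193, -0.0229, 0.1402], 'tool_rot': [-3.1414, -0.0, -0.001], 'force': [-1.032, -1.6186, 1.0596], 'moment': [-0.2297, 0.1065, -0.0171], 'grip_width': 0.0195, 'finger_force': 49.6219}
side carriage_hole [([0.6149, -0.0228, 0.0446], 0.69)]
side pin_mid [([0.6193, -0.0211, 0.0821], 0.46)]
wrist carriage_hole []
wrist pin_mid [([0.6159, -0.0253, 0.0813], 0.77)]
```

The carriage follows at about 1.7 N drag, with the spring at about 2.8 N. I continue in 3.5 mm calls, each followed by a force check that stops the chain.

```bash
cat > chk.py <<'E'
from h import *
import sys
s=bot.observe(); f=s["force"]; print(np.round(s["clock"],2),np.round(s["position"],4),np.round(f,2),np.round(s["moment"],2))
sys.exit(0 if f[2]>-0.1 and np.hypot(f[0],f[1])<4 else 1)
E
J="python3 -m jog"; C="python3 chk.py"
$J '[[[0.08,-0.7,0,0,0,0,0],[0.08,-0.7,0,0,0,0,0],[0.08,-0.7,0,0,0,0,0],[0.08,-0.7,0,0,0,0,0],[0.08,-0.7,0,0,0,0,0]]]' >/dev/null && $C &&
$J '[[[0.08,-0.7,0,0,0,0,0],[0.08,-0.7,0,0,0,0,0],[0.08,-0.7,0,0,0,0,0],[0.08,-0.7,0,0,0,0,0],[0.08,-0.7,0,0,0,0,0]]]' >/dev/null && $C &&
$J '[[[0.08,-0.7,0,0,0,0,0],[0.08,-0.7,0,0,0,0,0],[0.08,-0.7,0,0,0,0,0],[0.08,-0.7,0,0,0,0,0],[0.08,-0.7,0,0,0,0,0]]]' >/dev/null && $C &&
$J '[[[0.08,-0.7,0,0,0,0,0],[0.08,-0.7,0,0,0,0,0],[0.08,-0.7,0,0,0,0,0],[0.08,-0.7,0,0,0,0,0],[0.08,-0.7,0,0,0,0,0]]]' >/dev/null && $C &&
$J '[[[0.08,-0.7,0,0,0,0,0],[0.08,-0.7,0,0,0,0,0],[0.08,-0.7,0,0,0,0,0],[0.08,-0.7,0,0,0,0,0],[0.08,-0.7,0,0,0,0,0]]]' >/dev/null && $C
```

```text
14.55 [ 0.6197 -0.0196  0.1402] [-1.12 -3.16  1.13] [-0.59  0.05 -0.04]
15.05 [ 0.6201 -0.0161  0.1402] [-1.43 -2.16  0.47] [-0.58  0.08 -0.01]
15.55 [ 0.6205 -0.0126  0.1402] [-0.66 -2.27  1.37] [-0.61  0.08 -0.02]
16.05 [ 0.6209 -0.0091  0.1402] [-0.52 -2.56  0.13] [-0.6   0.08 -0.  ]
16.55 [ 0.6213 -0.0056  0.1402] [ 0.04 -2.77  1.05] [-0.58  0.16 -0.05]
```

```bash
sed -i 's/>-0.1/>-0.4/' chk.py
J="python3 -m jog"; C="python3 chk.py"
$J '[[[0.08,-0.7,0,0,0,0,0],[0.08,-0.7,0,0,0,0,0],[0.08,-0.7,0,0,0,0,0],[0.08,-0.7,0,0,0,0,0],[0.08,-0.7,0,0,0,0,0]]]' >/dev/null && $C &&
$J '[[[0.08,-0.7,0,0,0,0,0],[0.08,-0.7,0,0,0,0,0],[0.08,-0.7,0,0,0,0,0],[0.08,-0.7,0,0,0,0,0],[0.08,-0.7,0,0,0,0,0]]]' >/dev/null && $C &&
$J '[[[0.08,-0.7,0,0,0,0,0],[0.08,-0.7,0,0,0,0,0],[0.08,-0.7,0,0,0,0,0],[0.08,-0.7,0,0,0,0,0],[0.08,-0.7,0,0,0,0,0]]]' >/dev/null && $C &&
$J '[[[0.08,-0.7,0,0,0,0,0],[0.08,-0.7,0,0,0,0,0],[0.08,-0.7,0,0,0,0,0],[0.08,-0.7,0,0,0,0,0],[0.08,-0.7,0,0,0,0,0]]]' >/dev/null && $C &&
$J '[[[0.08,-0.7,0,0,0,0,0],[0.08,-0.7,0,0,0,0,0],[0.08,-0.7,0,0,0,0,0],[0.08,-0.7,0,0,0,0,0],[0.08,-0.7,0,0,0,0,0]]]' >/dev/null && $C &&
$J '[[[0.08,-0.7,0,0,0,0,0],[0.08,-0.7,0,0,0,0,0],[0.08,-0.7,0,0,0,0,0],[0.08,-0.7,0,0,0,0,0],[0.08,-0.7,0,0,0,0,0]]]' >/dev/null && $C
```

```text
17.05 [ 0.6217 -0.0021  0.1402] [-0.51 -1.52  0.73] [-0.63  0.15 -0.03]
17.55 [0.6221 0.0014 0.1402] [-0.27 -1.64  1.36] [-0.54  0.22  0.06]
18.05 [0.6225 0.0049 0.1402] [-0.72 -2.48 -0.15] [-0.57  0.22  0.02]
18.55 [0.6229 0.0084 0.1402] [-0.6  -2.99  0.88] [-0.55  0.2  -0.03]
19.05 [0.6233 0.0119 0.1402] [-0.89 -2.7   0.52] [-0.49  0.18  0.01]
19.55 [0.6237 0.0154 0.1401] [-1.01 -0.94 -2.21] [-0.26  0.15 -0.01]
```

Fz fell to -2.2 N and the drag fell too, so the tip has dropped into the notch at y≈0.015. I lower gently; free motion confirms it.

```bash
J="python3 -m jog"; C="python3 chk.py"
$J '[[[0,0,0,0,0,0,0],[0,0,0,0,0,0,0]]]' >/dev/null; $C
$J '[[[0,0,0.7,0,0,0,0],[0,0,0.7,0,0,0,0],[0,0,0.6,0,0,0,0],[0,0,0,0,0,0,0]]]' >/dev/null; $C; 
$J '[[[0,0,0.7,0,0,0,0],[0,0,0.7,0,0,0,0],[0,0,0.3,0,0,0,0],[0,0,0,0,0,0,0],[0,0,0,0,0,0,0]]]' >/dev/null; $C;  python3 -c "
from h import *;spots(['carriage_hole','pin_mid'],['side'])"
```

```text
19.75 [0.6237 0.0155 0.1402] [-0.43 -0.38 -1.87] [-0.08  0.07  0.03]
20.15 [0.6237 0.0154 0.1381] [ 0.42 -0.27 -2.12] [-0.05 -0.    0.01]
20.65 [0.6237 0.0154 0.1365] [-0.1  -0.98 -1.94] [ 0.03  0.   -0.01]
side carriage_hole [([0.6162, 0.0156, 0.0433], 0.65), ([0.7597, -0.3, 0.0033], 0.18)]
side pin_mid [([0.6236, 0.0153, 0.0738], 0.75)]
```

The spring is free, so it is in the notch. I seat the collar in small steps until light contact.

```bash
J="python3 -m jog"; C="python3 chk.py"
$J '[[[0,0,0.5,0,0,0,0],[0,0,0,0,0,0,0]]]' >/dev/null; $C && exit
$J '[[[0,0,0.4,0,0,0,0],[0,0,0,0,0,0,0]]]' >/dev/null; $C && exit
$J '[[[0,0,0.4,0,0,0,0],[0,0,0,0,0,0,0]]]' >/dev/null; $C && exit
$J '[[[0,0,0.4,0,0,0,0],[0,0,0,0,0,0,0]]]' >/dev/null; $C && exit
$J '[[[0,0,0.4,0,0,0,0],[0,0,0,0,0,0,0]]]' >/dev/null; $C
```

```text
21.0 [0.6237 0.0154 0.1359] [ 0.23  0.87 -2.35] [ 0.05 -0.06  0.04]
21.2 [0.6237 0.0154 0.1356] [ 0.13 -0.01 -1.99] [-0.06 -0.01 -0.04]
21.4 [0.6237 0.0153 0.1355] [-2.39 -0.05  4.3 ] [-0.02  0.41  0.04]
```

Contact at TCP z=0.1355, exactly as computed. I release.

```bash
J="python3 -m jog"
$J '[[[0,0,0,0,0,0,0],[0,0,0,0,0,0,0]]]' 20
$J '[[[0,0,0,0,0,0,0.3],[0,0,0,0,0,0,0.45],[0,0,0,0,0,0,0.6],[0,0,0,0,0,0,0.6],[0,0,0,0,0,0,0.6]]]'
$J '[[[0,0,-5,0,0,0,0.6],[0,0,-15,0,0,0,0.6],[0,0,-25,0,0,0,0.6],[0,0,-25,0,0,0,0.6],[0,0,-20,0,0,0,0.6]]]' >/dev/null
$J '[[[-20,0,-20,0,0,0,0.6],[-20,0,-20,0,0,0,0.6],[0,0,0,0,0,0,0.6]]]'
python3 - <<'E'
from h import *
s=st(); p=save("wrist","w4.png")
for n in("pin_mid",): print(n,[(np.round(d["xyz"],4).tolist(),round(d["conf"],2)) for d in bot.spot_point(n,p)[:2]])
spots(["pin_mid","carriage_hole","plug_mid"],["side","top"])
q=bot.grab_frame("side")["img"]
cv2.imwrite("pics/f.png",np.vstack([cv2.resize(q[170:290,230:390],(640,480),interpolation=2)[:,:,::-1]]))
E
```

```text
clock: 21.6
position: [0.6237, 0.0154, 0.1355]
tool_rot: [3.142, -0.0, -0.001]
force: [-2.4, 0.1, 4.3]
grip_width: 0.0195
finger_force: 50.2
clock: 22.1
position: [0.6237, 0.0154, 0.1352]
tool_rot: [-3.142, 0.0, -0.001]
force: [-0.1, -0.3, 1.2]
grip_width: 0.0512
finger_force: 0.0
clock: 22.9
position: [0.583, 0.0154, 0.2691]
tool_rot: [-3.141, -0.004, -0.001]
force: [0.8, -0.4, 0.2]
grip_width: 0.0514
finger_force: 0.0
{'clock': 22.9, 'position': [0.583, 0.0154, 0.2691], 'tool_rot': [-3.1414, -0.0038, -0.0013], 'force': [0.7531, -0.4478, 0.1836], 'moment': [0.0339, -0.0605, 0.0374], 'grip_width': 0.0514, 'finger_force': 0.0}
pin_mid [([0.6228, 0.0144, 0.0765], 0.6)]
side pin_mid [([0.6244, 0.0162, 0.0745], 0.8)]
side carriage_hole [([0.6198, 0.0181, 0.0435], 0.67), ([0.7936, 0.0629, 0.0017], 0.42)]
side plug_mid [([0.4494, 0.2998, 0.0538], 0.83)]
top pin_mid []
top carriage_hole []
top plug_mid [([0.449, 0.2979, 0.0544], 0.52)]
```

View pics/f.png

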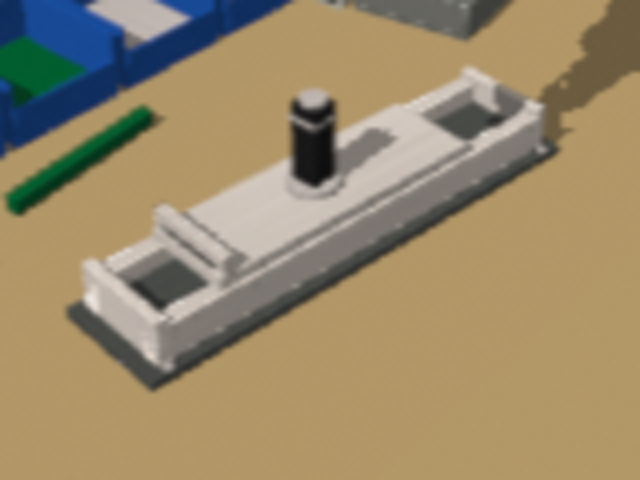

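View pics/w4.png

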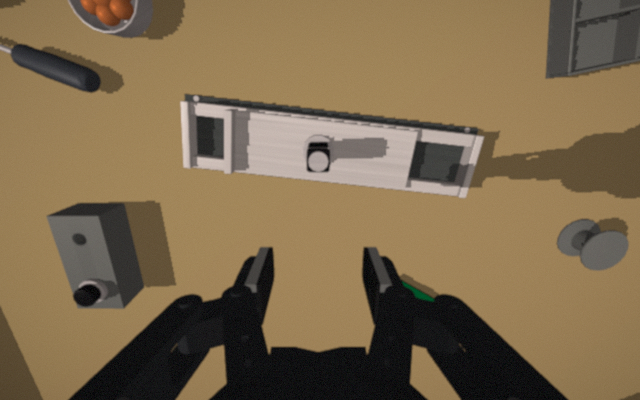

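The pin stands upright on the carriage with its collar flat: side crop (313,150), wrist (318,155), middle at about 75.5 mm. The plug is untouched and the gripper is clear, so I hand in.

```bash
python3 -c "
from workcell import bot; print(bot.job_done())"
```

```text
the job is handed in; nothing more can be done
None
```

The job is handed in: the index pin dropped into the notch at about y = 15 mm (world), stands upright with its collar on the carriage, and is released; the arm touched nothing else, and I saw no verdict.

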